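# Tip stir bars to the rim of a tube and stop

## Robot

A 6-joint arm with a two-finger parallel gripper is mounted at the origin on the work surface. World frame = base frame: x ahead of the robot, y to its left, z up, the work surface at z = 0. Lengths are in m, angles in rad, forces in N, time in s.
With the tool pointing down it reaches from about 0.35 to 0.95 m from the base axis. Payload 17.4 kg.
Tool frame: the origin (TCP) lies at the very end of the fingers, on their centre line; the grasp point (between the pads) lies 19 mm behind it (pinch_z is the distance from the TCP to the grasp point, in m); z points along the fingers, y is the line along which they close (so a half turn about z gives the same grasp; the last joint's range is limited). The gripper opens to 93 mm and grips with 3 to 60 N. Pads are 15 mm wide; open, the fingers measure 128 mm over their backs; the gripper's body (75 mm by 188 mm) begins 65 mm behind the grasp point.
Start: joints at [-1.173, 0.116, 1.442, -0, 1.584, -0.038], TCP at [0.285, -0.612, 0.219] pointing down, gripper open.
Joint ranges: [-2.83, 2.83], [-0.83, 2.19], [0.07, 2.5], [-1.14, 4.28], [0.01, 3], [-2.97, 2.97]. Speed limits (rad/s): [1.89, 1.89, 2.22, 3.14, 3.14, 3.14].

## Interface

Orientations are given as a unit quaternion [x, y, z, w].
In Python, from rig import * gives the robot as it stands. Calls block until the motion is done:
- goto(position, orientation): joint-space move of the TCP to a pose.
- move_linear(position, vel=0.15, ori=None): straight line of the TCP; ori=None keeps the orientation; vel is the mean speed in m/s.
- move_joints(angles): joint-space move.
- move_gripper(opening, force=None): opening from 0.0 (shut) to 1.0 (fully open); force is the grip in N (None keeps the last); returns when the fingers have stopped.
- hold(seconds).
- inverse_kinematics(position, orientation): joint angles nearest the present ones, or None.
- state(): the state.
- camera(name): name is "scene" or "top" or "wrist"; returns a dict with "pixels" (400x640x3 uint8, red, green, blue), "z_map" (400x640 float32, m along the optical axis (not along the pixel's ray), 0 where there is no reading), "fx", "fy", "cx", "cy" (pixels), "xyz" and "rotation" of the camera in the world. Camera axes: x right, y up, looking along -z (the intrinsics and any distortion apply to the point x, -y, -z); pixel columns grow to the right and rows downward; lengths in m; the calibration is good to about 2 mm. A picture is of the moment at which its call begins.
A pose or a line that the arm cannot do raises Unreachable and nothing moves.
- close_job(): hands the job in, once; it reports no verdict.
The state is a dict: "clock": time; "q": joint angles; "dq": joint speeds; "effort": joint torques, N m; "ee_pos": TCP position; "tool_rot": TCP orientation; "force": force on the tool from outside, world axes, zero at the start; "wrist_torque": the same for the moment, N m; "grip_width": opening from 0.0 (shut) to 1.0 (fully open).
Only numpy, scipy, OpenCV 4.12 (cv2) and the standard library are available. Lean on these libraries where they do the work, as an engineer would, in place of code of your own. Each camera call takes 0.05 s, during which the arm holds its last target. There are 200 camera calls.

## Task

Tip the clear tube mouth-down with the red cross-bar of its crank, little by little, until the stir bars slide and the green one comes to rest with its front end at the rim, where forceps can take it; stop tipping as soon as it is there, before anything falls out, and let go. Do not touch the stir bars, and leave the dish, cup and bottle where they stand.

Things in the scene. Friction and masses are not known exactly. Their poses are not given: they have to be found in the camera images.
- tube (a joint): tilt of the clear tube, rad: 0 = level (the start), positive = mouth down, range -0.3 to 1.0. Stiff hinge: 3 to 4 N down on the cross-bar turns it; it stays where left, no spring back. The bars start to slide at a tilt between about 0.15 and 0.53, different each time (hidden friction), then run to the lip in 1 to 2 s even if the tilt is held.
- tube_rim (a point): centre of the tube's open mouth, in the rim plane, 90 mm from the hinge axis. x: along the tube, out of the mouth; y: along the hinge axis; z: up when level. Tilts with the tube. Inside the mouth the floor rises in a polished 56 degree lip, 8.5 mm high, ending at the rim: it stops a bar that arrives slowly; tilting fast, or about 0.25 rad beyond the start of sliding, sends it over.
- crossbar (a point): middle of the free part of the red round cross-bar on the crank, 16 mm thick, free for 25 mm either way along y (it lies along the hinge axis). The point is on the bar's axis, 90 mm from the hinge axis on the mouth side, 92 mm beside the tube's centre line (at -y). Moves with the tube; same axes as tube_rim. Pressing it down tips the mouth down.
- pivot (a point): point of the hinge axis on the tube's centre line, 140 mm above the table, on the fixed white stand (base 110 x 150 x 12 mm; two aluminium posts 160 mm high, 36 mm either side). y: along the hinge axis, away from the crank; x: level, towards the mouth; z: up; does not tilt.
- green_bar: green stir bar, round-ended rod 45 mm long, 14 mm thick, about 30 g, loose in the tube, nearer the mouth. Origin at its centre, x along its length. At rest against the lip its centre is about 18 to 26 mm inside the rim. The tube is 180 mm long, 32 mm inside, closed at the far end, with a 24 mm slot along its top through which the bars are seen.
- white_bar: white stir bar of the same size behind the green one, nearer the closed end. Origin at its centre, x along its length.
- dish: glass dish, 90 mm across, 16 mm high, loose on the table under the tube's mouth. Origin at the centre of its underside. To be left alone.
- cup: white paper cup, 72 mm across the rim, 85 mm high, loose. Origin at the centre of its underside. To be left alone.
- bottle: white plastic bottle with black cap, 60 mm across, 140 mm high, loose. Origin at the centre of its underside. To be left alone.

How it is judged:
At the end, for the whole second after the job is handed in: The green bar rests in the tube with its front end at the rim: no more than 14 mm short of the rim plane or 14 mm beyond it (its centre 8.5 to 36.5 mm inside the rim); the white bar is still in the tube behind it; bars and tube are at rest (under 20 mm/s, 0.05 rad/s) (x of green_bar in the frame of tube_rim between -0.0365 and -0.0085 m and y of green_bar in the frame of tube_rim between -0.018 and 0.018 m and z of green_bar in the frame of tube_rim between -0.022 and 0.018 m and x of white_bar in the frame of tube_rim between -0.18 and -0.05 m and y of white_bar in the frame of tube_rim between -0.018 and 0.018 m and z of white_bar in the frame of tube_rim between -0.022 and 0.018 m and linear speed of each of green_bar, white_bar below 0.02 m/s and velocity of joint tube between -0.05 and 0.05 rad/s); the robot touches nothing.
It fails at once if the tube is tipped on (faster than 0.12 rad/s) after the green bar has come to rest at the rim (x of green_bar in the frame of tube_rim above -0.034 m and linear speed of green_bar below 0.03 m/s and velocity of joint tube above 0.12 rad/s).
It fails at once if a stir bar falls out of the tube (height (world z) of any of green_bar, white_bar below 0.04 m).
It fails at once if the robot touches a stir bar (contact force between any of the fingers, the arm and green_bar above 0.3 N or contact force between any of the fingers, the arm and white_bar above 0.3 N).
It fails at once if the dish, cup or bottle is moved by more than 15 mm or tipped (distance of any of dish, cup, bottle from where it was at the start of the episode above 0.015 m or angle between any of dish, cup, bottle's own z axis and vertical above 0.5 rad).
It also fails if it takes over 67 s, if anything falls off the work surface, if the arm or the gripper's body presses on something with over 40 N, if the wrist force passes 120 N, or if a joint passes its speed limit or range.

## Working session

There is one attempt and no reset: what is moved stays moved. The work goes in short steps, each a Python script; the robot and the scene stay as the last script left them, time stands still between calls to the robot, and variables do not carry over. Pictures are saved under pics/ and viewed, on a budget of 10 in all, crops included, one or two more only if the job needs it, and the job is handed in when it is done.

```bash
mkdir -p pics; ls; python3 - <<'E'
from rig import *
import cv2,numpy as np
for n in ["scene","top"]:
    c=camera(n); cv2.imwrite(f"pics/{n}0.png",c["pixels"][:,:,::-1]); np.savez(f"{n}0.npz",**c)
    print(n,c["fx"],c["fy"],c["cx"],c["cy"],c["xyz"],c["rotation"],[k for k in c])
print(state())
E
```

```text
pics
scene 461.73087582474983 461.73087582474983 310.13192023605603 202.32544257576967 [ 1.0346948  -0.86318925  0.73556174] [0.45017594 0.12370236 0.21412925 0.85801399] ['pixels', 'z_map', 'fx', 'fy', 'cx', 'cy', 'xyz', 'rotation']
top 496.96252287631626 496.96252287631626 324.1342052804437 194.76073195264058 [ 0.33743221 -0.02683315  1.19982431] [-0.06931324  0.07420859  0.74533864 -0.65890749] ['pixels', 'z_map', 'fx', 'fy', 'cx', 'cy', 'xyz', 'rotation']
{'clock': 0.1, 'q': array([-1.17279823e+00,  1.16423150e-01,  1.44218463e+00, -1.61160906e-05,
        1.58398289e+00, -3.78033927e-02]), 'dq': array([ 0.00071239, -0.00040059, -0.00173704, -0.00020838, -0.00029357,
       -0.0002581 ]), 'effort': array([ 9.72737762e-04, -7.22893238e+01, -6.23865294e+01,  7.81393284e-02,
        2.27958430e-02, -7.31602222e-05]), 'ee_pos': array([ 0.28486007, -0.61175443,  0.21799762]), 'tool_rot': array([ 9.76353319e-01,  2.16180357e-01, -9.73121586e-05, -4.89494427e-04]), 'force': array([0.01349665, 0.91561847, 0.25635765]), 'wrist_torque': array([0.0326115 , 0.01652666, 0.01379781]), 'grip_width': 0.9983435602937577}
```

View pics/scene0.png

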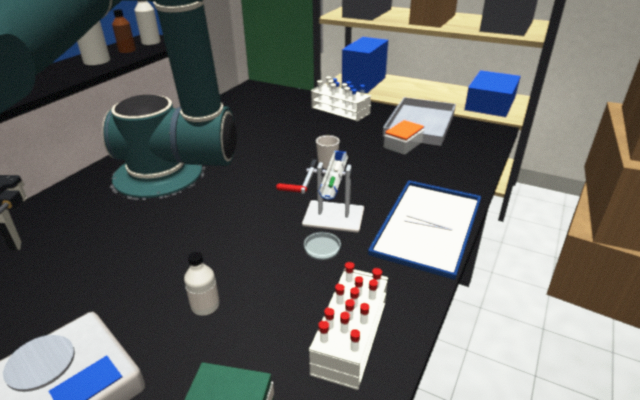

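View pics/top0.png

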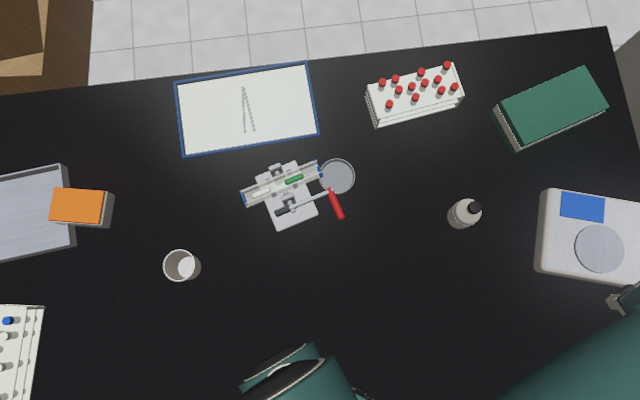

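The scene view shows the red cross-bar at about (291,187), the tube at (333,175) and the dish at (322,245). The top view shows the red bar at (336,205), green bar at (294,180), white bar at (262,190) and dish at (337,177). The mouth points right in the top view.

```bash
cat > h.py <<'E'
import cv2,numpy as np
from scipy.spatial.transform import Rotation as R
def ray(c,uv):
    uv=np.atleast_2d(uv); d=np.c_[(uv[:,0]-c["cx"])/c["fx"],-(uv[:,1]-c["cy"])/c["fy"],-np.ones(len(uv))]
    return R.from_quat(c["rotation"]).apply(d)      # unit depth
def onz(c,uv,z):
    d=ray(c,uv); return c["xyz"]+d*((z-c["xyz"][2])/d[:,2])[:,None]
def proj(c,p):
    q=R.from_quat(c["rotation"]).inv().apply(np.atleast_2d(p)-c["xyz"])
    return np.c_[c["cx"]+c["fx"]*q[:,0]/-q[:,2],c["cy"]-c["fy"]*q[:,1]/-q[:,2]]
def tri(c1,u1,c2,u2):
    d1,d2=ray(c1,u1)[0],ray(c2,u2)[0]; s=np.linalg.lstsq(np.c_[d1,-d2],c2["xyz"]-c1["xyz"],rcond=None)[0]
    a,b=c1["xyz"]+s[0]*d1,c2["xyz"]+s[1]*d2
    return (a+b)/2,np.linalg.norm(a-b)
def mask(c,col,box):
    h=cv2.cvtColor(c["pixels"],cv2.COLOR_RGB2HSV).astype(int); H,S,V=h[...,0],h[...,1],h[...,2]
    m={"red":((H<8)|(H>172))&(S>150)&(V>70),"green":(H>45)&(H<80)&(S>100)&(V>60),"blue":(H>95)&(H<125)&(S>100)&(V>60)}[col]
    x0,y0,x1,y1=box; k=np.zeros_like(m); k[y0:y1,x0:x1]=True
    return np.argwhere(m&k)[:,::-1].astype(float)
def axis(p):
    m=p.mean(0); v=np.linalg.svd(p-m,full_matrices=False)[2][0]; t=(p-m)@v; return m,m+v*t.min(),m+v*t.max()
E
python3 - <<'E'
from h import *
s=dict(np.load("scene0.npz"));t=dict(np.load("top0.npz"))
bs,bt=(260,130,370,240),(230,140,365,235)
for col in ["red","green","blue"]:
    a,b=mask(s,col,bs),mask(t,col,bt)
    print(col,len(a),len(b))
    if col=="blue":
        for c,p in((s,a),(t,b)):
            im=np.zeros((400,640),np.uint8); im[p[:,1].astype(int),p[:,0].astype(int)]=1
            n,l,st,ce=cv2.connectedComponentsWithStats(im); print(st[1:,4],ce[1:].round(1).tolist())
        continue
    A,B=axis(a),axis(b); print(np.round(A,1).tolist(),np.round(B,1).tolist())
    print("tri",tri(s,A[0],t,B[0]))
    for u in A[1:]:
        print([tri(s,u,t,w) for w in B[1:]])
print("plate/dish onz",onz(t,[[337,177],[180,265],[466,213]],[0.01,.08,.13]))
c=t;d=ray(c,[336,205]);print(c["xyz"]+d*c["z_map"][205,336])
for n,c,b in(("scene",s,bs),("top",t,bt)):
    im=c["pixels"][b[1]:b[3],b[0]:b[2],::-1]; cv2.imwrite(f"pics/{n}crop.png",cv2.resize(im,None,fx=5,fy=5,interpolation=2))
a=cv2.imread("pics/scenecrop.png");b=cv2.imread("pics/topcrop.png")
o=np.zeros((600,800,3),np.uint8);a=cv2.resize(a,(390,390));b=cv2.resize(b,(410,288));o[:390,:390]=a;o[:288,390:]=b;cv2.imwrite("pics/crops.png",o)
E
```

```text
red 183 216
[[288.8, 187.0], [275.9, 185.8], [306.1, 188.7]] [[335.7, 204.8], [328.3, 188.3], [341.8, 218.6]]
tri (array([ 0.52998466, -0.06973753,  0.14010903]), np.float64(0.0002447577067918125))
[(array([ 0.53789818, -0.07835686,  0.16021157]), np.float64(0.06532681418031154)), (array([ 0.49867681, -0.07887429,  0.13986276]), np.float64(0.001039960016531371))]
[(array([ 0.56951988, -0.05768627,  0.13945315]), np.float64(0.0028357790285885864)), (array([ 0.5311928 , -0.06026548,  0.12392558]), np.float64(0.07229427490629302))]
green 31 80
[[331.4, 181.5], [332.9, 177.0], [329.9, 186.0]] [[293.6, 178.7], [302.1, 175.3], [285.1, 182.2]]
tri (array([0.60193421, 0.01494973, 0.12907942]), np.float64(0.0007445575285846073))
[(array([ 0.60736801, -0.00166294,  0.15084661]), np.float64(0.013185301744722657)), (array([0.5962751 , 0.03457603, 0.12995821]), np.float64(0.0009586724423936724))]
[(array([ 0.60758288, -0.0046098 ,  0.12850103]), np.float64(0.0006987783921308716)), (array([0.596287  , 0.03215628, 0.10651744]), np.float64(0.01226382937970403))]
blue 93 155
[74  8  3  1  7] [[339.1, 154.3], [336.2, 191.0], [327.0, 195.7], [324.0, 198.0], [330.6, 198.6]]
[92  6 14 13 30] [[257.6, 144.0], [314.2, 159.3], [318.3, 168.1], [320.5, 174.7], [242.5, 197.0]]
plate/dish onz [[ 0.62218151 -0.08714577  0.01      ]
 [ 0.44776767  0.29101688  0.08      ]
 [ 0.47879314 -0.34958391  0.13      ]]
[[ 0.5279249  -0.07012245  0.14816043]]
```

View pics/crops.png

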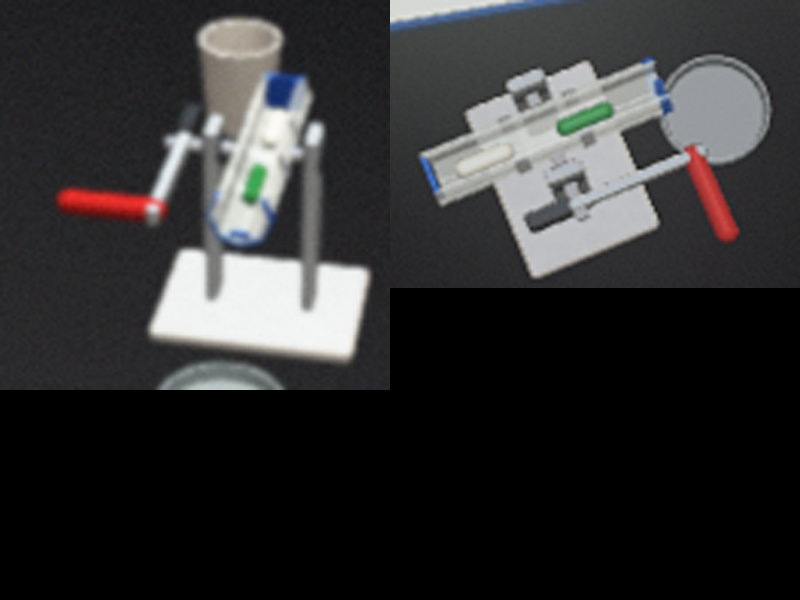

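The red bar's axis triangulates to (0.530, -0.070, 0.140), with a 0.2 mm ray gap. The expected height is 0.14, so this agrees. The green bar comes out about 1.5 mm off the implied tube centre line, 60 mm inside the rim. Next I'll go above the bar with the fingers shut and the gripper's long side along the tube.

```bash
cat >> h.py <<'E'
ang=np.arctan2(0.0212,0.0708)
Y=np.array([np.cos(ang),np.sin(ang),0]);X=np.array([Y[1],-Y[0],0])
CB=np.array([0.530,-0.070,0.140]);PIV=CB+0.092*Y-0.09*X
Q=[np.cos(ang/2),np.sin(ang/2),0,0]
def bar(th): return CB-0.09*X+0.09*(np.cos(th)*X-np.sin(th)*np.array([0,0,1.]))
def green_x(c,th):
    "x of green in the rim frame: mask centroid's ray cut with the tube's vertical mid plane tilted axis plane"
    p=mask(c,"green",(300,140,360,250))
    if len(p)<6: return None,len(p)
    Xt=np.cos(th)*X-np.sin(th)*np.array([0,0,1.]);Zt=np.cross(Xt,Y)
    d=ray(c,p.mean(0))[0]; o=PIV-0.006*Zt
    w=c["xyz"]+d*(((o-c["xyz"])@Zt)/(d@Zt)); return (w-PIV)@Xt-0.09,len(p)
E
python3 - <<'E'
from rig import *
from h import *
print(Y,X,PIV,green_x(dict(np.load("scene0.npz")),0))
move_gripper(0.0)
p=state()["ee_pos"]; move_linear([p[0],p[1],0.3])
goto([CB[0],CB[1],0.27],Q); move_linear([CB[0],CB[1],0.18])
s=state();print(s["clock"],s["ee_pos"],s["force"],s["grip_width"])
o=np.zeros((600,800,3),np.uint8)
c=camera("scene");print(green_x(c,0));o[:,:]=cv2.resize(c["pixels"][100:250,220:420,::-1],(800,600))
o[:250,400:]=cv2.resize(camera("wrist")["pixels"][:,:,::-1],(400,250))
cv2.imwrite("pics/above.png",o)
E
```

```text
[0.95797512 0.28685131 0.        ] [ 0.28685131 -0.95797512  0.        ] [0.59231709 0.04260808 0.14      ] (np.float64(-0.05315122276571463), 31)
5.125 [ 0.53031456 -0.07014736  0.18093183] [-0.26836999 -0.68674507  0.58863152] 0.0045129066267373145
(np.float64(-0.05315122276571463), 31)
```

View pics/above.png

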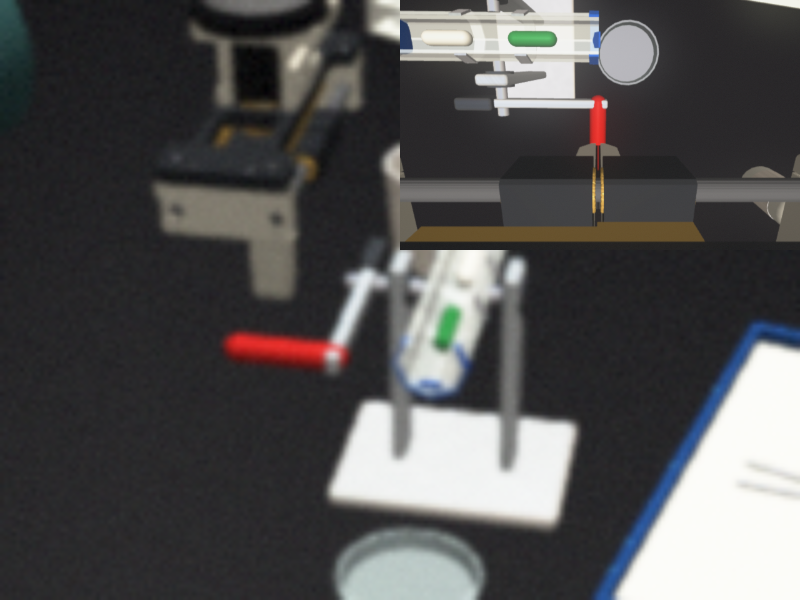

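The wrist view (inset) shows the closed fingers over the red bar, and both stir bars and the rim (blue, inset about (597,37)) are in its view. I can use it to track the green bar. Now I'll press in small slow steps, checking both cameras, and stop at the first sign of sliding.

```bash
cat >> h.py <<'E'
def gx(c,th,box=(0,0,640,180)):
    p=mask(c,"green",box)
    if len(p)<30: return np.nan
    Xt=np.cos(th)*X-np.sin(th)*np.array([0,0,1.]);Zt=np.cross(Xt,Y)
    d=ray(c,p.mean(0))[0]; o=PIV-0.006*Zt
    w=c["xyz"]+d*(((o-c["xyz"])@Zt)/(d@Zt)); return (w-PIV)@Xt-0.09
E
cat > tip.py <<'E'
from rig import *
from h import *
import sys
def look(th): return gx(camera("wrist"),th),(green_x(camera("scene"),th)[0] or np.nan)
def tip(th0,th1,step=0.02):
    w0,s0=look(th0);print("ref",w0,s0);th=th0
    while th<th1-1e-6:
        th+=step; move_linear(bar(th)+[0,0,.008],vel=0.007); s=state();w,g=look(th)
        print(f"{s['clock']:.2f} th{th:.2f} z{s['ee_pos'][2]:.4f} Fz{s['force'][2]:.1f} w{w*1e3:.1f} s{g*1e3:.1f}")
        if not(abs(w-w0)<.005) or s["force"][2]>25: break
    return th
E
python3 - <<'E'
from tip import *
print(look(0))
move_linear(bar(0)+[0,0,.010],vel=.04); print(state()["force"])
th=tip(-0.02,0.10)
c=camera("wrist");cv2.imwrite("pics/w1.png",c["pixels"][:,:,::-1])
print(th,np.round(axis(mask(c,"green",(0,0,640,180))),1).tolist())
E
```

```text
(np.float64(-0.06073276864428631), np.float64(-0.05334227029233884))
[0.17782433 0.63469363 0.97193004]
ref -0.061022614409268754 -0.052053460781210606
6.76 th0.00 z0.1480 Fz1.1 w-61.2 s-53.2
7.27 th0.02 z0.1462 Fz2.6 w-61.2 s-54.0
7.78 th0.04 z0.1443 Fz1.5 w-61.3 s-55.3
8.28 th0.06 z0.1424 Fz2.3 w-61.5 s-54.2
8.79 th0.08 z0.1407 Fz2.5 w-61.5 s-55.2
9.30 th0.10 z0.1389 Fz2.2 w-61.7 s-55.6
0.1 [[183.3, 48.9], [136.9, 47.9], [231.0, 49.9]]
```

View pics/w1.png

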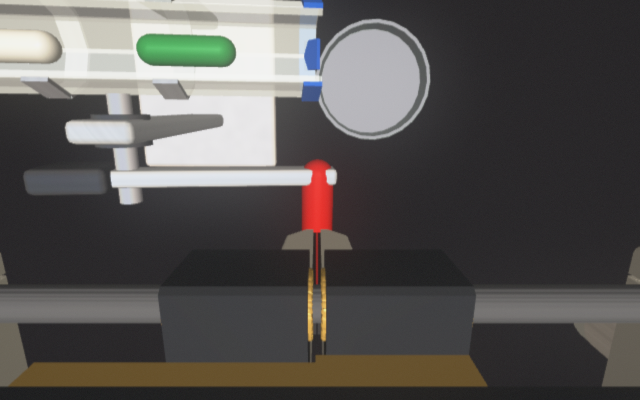

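The fingers sit on the bar and the tube follows. The green bar at (183,49) hasn't moved; the rim is at column 312. I'll continue.

```bash
python3 - <<'E'
from tip import *
th=tip(0.10,0.54)
for i in range(10):
    hold(.2);print(state()["clock"],np.round(1e3*np.array(look(th)),1))
c=camera("wrist");cv2.imwrite("pics/w2.png",c["pixels"][:,:,::-1])
print(th,np.round(axis(mask(c,"green",(0,0,640,180))),1).tolist())
E
```

```text
ref -0.06173250287978996 -0.055589547994702684
9.96 th0.12 z0.1372 Fz2.4 w-61.8 s-56.5
10.47 th0.14 z0.1354 Fz2.4 w-62.0 s-54.5
10.97 th0.16 z0.1335 Fz1.7 w-62.2 s-55.4
11.48 th0.18 z0.1318 Fz2.4 w-62.3 s-55.9
11.99 th0.20 z0.1300 Fz1.9 w-62.3 s-56.3
12.50 th0.22 z0.1283 Fz2.6 w-62.4 s-56.1
13.01 th0.24 z0.1265 Fz1.8 w-62.6 s-56.8
13.52 th0.26 z0.1248 Fz2.0 w-62.8 s-56.6
14.03 th0.28 z0.1231 Fz1.7 w-63.0 s-56.6
14.53 th0.30 z0.1213 Fz1.9 w-63.1 s-56.7
15.04 th0.32 z0.1196 Fz2.1 w-63.3 s-56.8
15.55 th0.34 z0.1179 Fz2.2 w-63.4 s-57.3
16.06 th0.36 z0.1162 Fz2.1 w-63.6 s-57.3
16.57 th0.38 z0.1145 Fz1.8 w-63.7 s-57.2
17.07 th0.40 z0.1129 Fz1.7 w-63.8 s-56.5
17.58 th0.42 z0.1112 Fz1.5 w-63.9 s-56.9
18.09 th0.44 z0.1095 Fz1.6 w-64.1 s-57.3
18.60 th0.46 z0.1079 Fz1.8 w-60.7 s-52.5
19.11 th0.48 z0.1064 Fz2.0 w-25.7 s-21.6
19.4083 [-22.4 -19.1]
19.7083 [-22.4 -19.9]
20.0083 [-22.4 -20.2]
20.3083 [-22.4 -19.2]
20.6083 [-22.4 -19.6]
20.9083 [-22.4 -19.8]
21.2083 [-22.4 -20.3]
21.5083 [-22.4 -19.6]
21.8083 [-22.4 -20.5]
22.1083 [-22.4 -20.3]
0.48000000000000015 [[267.3, 47.2], [218.7, 43.2], [315.1, 51.2]]
```

View pics/w2.png

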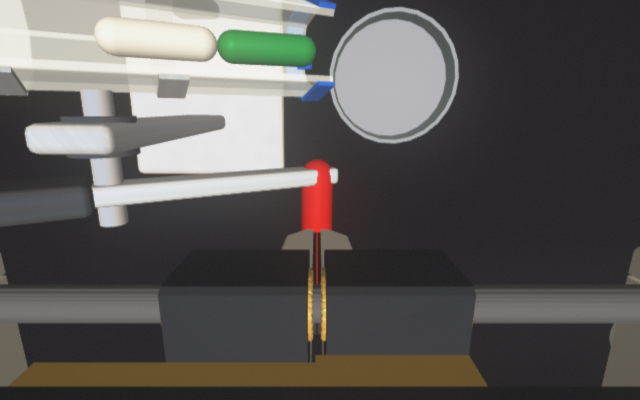

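The green bar now rests at the lip, with its front end at (315,51) next to the rim, and the white bar sits right behind it. It measures -22 mm, inside the 18–26 mm resting band. I'll let go straight up.

```bash
python3 - <<'E'
from tip import *
p=state()["ee_pos"]; move_linear([p[0],p[1],p[2]+.02],vel=.03); move_linear([p[0],p[1],p[2]+.15],vel=.1)
hold(.5);a=look(.48);hold(1);c=camera("scene");print(a,look(.48),state()["force"],state()["clock"])
o=cv2.resize(c["pixels"][100:250,220:420,::-1],(800,600)); o[:250,400:]=cv2.resize(camera("wrist")["pixels"][:,:,::-1],(400,250))
cv2.imwrite("pics/end.png",o)
E
```

```text
(np.float64(-0.021860822804140215), np.float64(-0.019797067415373723)) (np.float64(-0.021947359366582292), np.float64(-0.01961927739033574)) [-0.00869853  0.24987592 -0.89235684] 26.275
```

View pics/end.png

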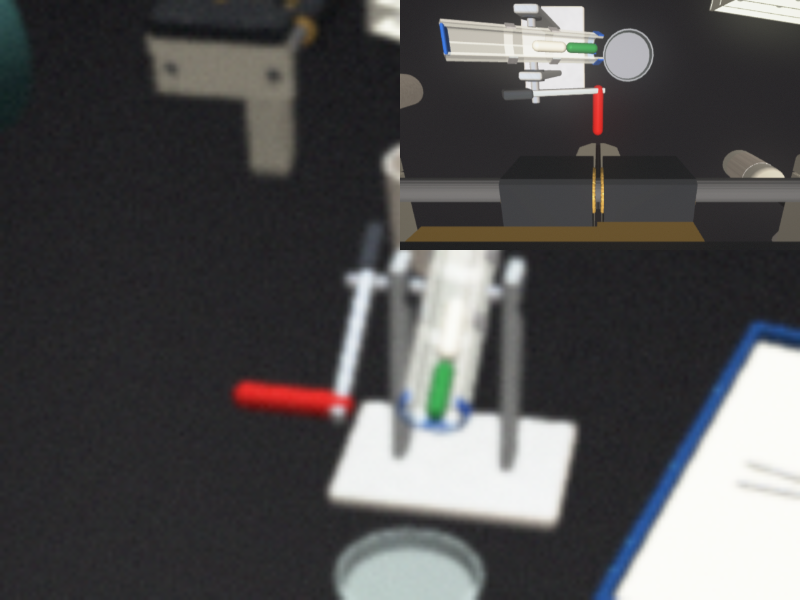

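The gripper is clear, the tube has stayed tilted, green is at the rim with white behind it, and the dish hasn't moved. Handing in.

```bash
python3 -c "
from rig import *
close_job()"
```

```text
the job is handed in; nothing more can be done
```

The green bar is resting at the rim of the tube, with the white bar directly behind it, and I have handed the job in. No verdict was reported.

- **Tipping:** I pressed the red cross-bar down with the closed fingers in 0.02 rad steps, at about 0.04 to 0.08 rad/s. The bars started to slide at a tilt of about 0.46 rad. I stopped at 0.48 rad, waited until they had settled, and lifted the gripper straight up.
- **Last checks:** The green bar's centre measured about 22 mm inside the rim from the wrist camera and about 20 mm from the scene camera. Both are within limits, and the readings stayed steady after release. The tube kept its tilt, the gripper was clear of everything, and the whole job took about 26 s.
- **Disagreement:** The scene camera read 2 to 8 mm nearer the rim than the wrist camera throughout. It sees only part of the green bar, so I relied on the wrist camera.
- **Not measured:** I checked that the dish hadn't moved only by eye. I did not measure the cup or bottle at the end, but the arm never went near them.

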